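Lever open the press counter's cover

TASK

Take the orange-handled pry blade from its tray, slip its tip through the pry slot in the front edge of the press counter's sloping cover, lever the cover off its snap catch and swing it right back to its stop, without poking the circuit board or touching the cover with the gripper. Then lay the blade flat back in its tray, and leave the bottle, carton and castings where they are.

Things in the scene. Friction and masses are not known exactly. Their poses are not given: they have to be found in the camera images.
- pry_tool: Pry blade, loose, 155 mm long, 0.1 kg: orange handle (85 long, 20 wide, 28 high) with a stiff steel blade (70 mm long, 20 wide, 2.5 thick) in line at mid height. Origin: centre of the handle's underside; x towards the tip, z square to the blade's flat, up as it lies. Handle: x -42.5 to 42.5, z 0 to 28 mm; blade at z = 14, ending at x = 112.5 mm; centre of mass near x = 21 mm.
- tool_tip (a point): Middle of the blade's tip edge, mid thickness; axes as the pry blade's.
- tray: Blue open tool tray, fixed, 220 x 120 mm, 18 mm high, walls and floor 5 mm thick (inside 210 x 110 mm). Origin: centre of its underside; x along its length. At the start the tool lies on its floor along x, blade towards +x, handle's middle near x = -30 mm.
- console: Stroke counter of the hand press, fixed on a dark steel foot: grey case 140 mm deep (x), 180 wide (y), top sloping up 20 degrees from 135 mm above the table at the front edge to 186 mm at the rear; underside 85 mm above the table, the space below the front is free. Origin: centre of the foot on the table; +x from the front (with the pry slot, roughly facing the robot) to the rear.
- pry_slot (a point): Middle of the slot mouth, at the shut cover's underside in the front face. x points in, up the slope (20 degrees above level), y along the front edge, z square to the shut cover. The slot, at the middle of the front edge by the yellow arrow, is a cut-out in the 4 mm front wall, 50 mm wide (y), 6.5 mm high (z -6.5 to 0), roofed by the cover. Its lower lip serves as fulcrum.
- cover_hinge (a joint): Cover angle, rad: 0 shut, grows as it opens, stop at 2.1 (just past upright). Hinge line: the cover's rear edge, at pry_slot x = 149 mm, z = 0, along y. A spring catch holds it shut (4 to 6 N up at the front edge) and lets go when the edge is raised about 5 mm; then the stiff hinge needs about 2 N at the edge and the cover stays wherever it is left.
- cover: Light grey cover, 149 mm up the slope, 180 wide, 4 thick, dark display and buttons on top, flush with the case all round. Origin on the hinge line; it reaches from x = 0 to -149 mm (front edge), underside z = 0; shut, x points up the slope. Two catch hooks hang under it 9 to 17 mm from the front edge, 44 to 56 mm either side of the middle.
- board: Green circuit board with its terminal strip and battery block inside the console; not to be touched. Origin and axes as point pry_slot. Behind the slot the terminal strip begins 36 mm in (x), its top 5 mm below the shut cover; the board's front edge is 32 mm in, 23 mm below the cover.
- bottle: Bystander: clear water bottle with green cap, 66 mm across, 210 mm tall; origin at the centre of its foot.
- carton: Bystander: green carton 120 x 90 x 70 mm; origin at the centre of its underside.
- casting1: Bystander: round grey hub casting, 68 mm across, 22 mm high; origin at the centre of its underside.
- casting2: Bystander: the second hub casting, the same.
Things that resemble listed ones, but are neither listed nor needed, are in the scene too. There is more than one size of the pry_tool; the one meant has the size given above.

How it is judged (in metres and radians):
On the way, in this order (a step that is already met when the one before it is completed fails the run):
1. the blade's tip is in the pry slot, at least 8 mm under the shut cover (x of tool_tip in the frame of pry_slot above 0.008 m and y of tool_tip in the frame of pry_slot between -0.02 and 0.02 m and z of tool_tip in the frame of pry_slot between -0.012 and 0.003 m and value of joint cover_hinge below 0.05 rad), for 0.1 s.
2. the cover is levered off its catch by the blade (open by 0.1 rad or more, blade bearing on it) (value of joint cover_hinge above 0.1 rad and contact force between pry_tool and cover above 0.3 N).
3. the cover is swung right back (1.85 rad or more; the stop is at 2.1) (value of joint cover_hinge above 1.85 rad), for 0.2 s.
At the end, for the whole second after the job is handed in: The cover stands open at 1.85 rad or more (stop at 2.1); the pry blade lies inside its tray, level within 4 degrees, handle and tip both within the rim, released and at rest (value of joint cover_hinge above 1.85 rad and x of pry_tool in the frame of tray between -0.1 and 0.1 m and y of pry_tool in the frame of tray between -0.055 and 0.055 m and x of tool_tip in the frame of tray between -0.107 and 0.107 m and y of tool_tip in the frame of tray between -0.057 and 0.057 m and z of pry_tool in the frame of tray below 0.04 m and angle between pry_tool's own x axis and vertical between 1.5 and 1.64 rad and linear speed of pry_tool below 0.01 m/s); the robot touches nothing.
It fails at once if the gripper or the arm pushes the cover (contact force between any of the fingers, the arm and cover above 1 N).
It fails at once if the blade pokes the circuit board, its terminals or battery (contact force between pry_tool and board above 0.5 N).
It fails at once if a bystander is shifted by more than 30 mm (distance of any of bottle, carton, casting1, casting2 from where it was at the start of the episode above 0.03 m).
It also fails if it takes over 72 s, if anything falls off the work surface, if the arm or the gripper's body presses on something with over 40 N, if the wrist force passes 120 N, or if a joint passes its speed limit or range.

ROBOT

A 6-joint arm with a two-finger parallel gripper is mounted at the origin on the work surface. World frame = base frame: x ahead of the robot, y to its left, z up, the work surface at z = 0. Lengths are in mm, angles in rad, forces in N, time in s.
With the tool pointing down it reaches from about 400 to 925 mm from the base axis. Payload 12.5 kg.
Tool frame: the origin (TCP) lies at the very end of the fingers, on their centre line; the grasp point (between the pads) lies behind it (env.grip_depth is the z of the grasp point in the tool frame, in mm); z points along the fingers, y is the line along which they close (so a half turn about z gives the same grasp; the last joint's range is limited). The gripper opens to 95 mm and grips with 3 to 60 N. Pads are 20 mm wide; open, the fingers measure 119 mm over their backs; the gripper's body (75 mm by 180 mm) begins 59 mm behind the grasp point.
Start: joints at [1.04, 0.491, 1.559, -0, 1.092, -0.106], TCP at [257.574, 569.479, 182.561] pointing down, gripper open.
Joint ranges: [-3.1, 3.1], [-0.84, 2.19], [0.05, 2.79], [-1.13, 4.28], [0.06, 2.93], [-2.69, 2.69]. Speed limits (rad/s): [2.22, 2.22, 2.79, 3.14, 3.14, 3.14].

INTERFACE

Orientations are given as [roll, pitch, yaw] about the fixed x, y, z axes, in that order (R = Rz(yaw) Ry(pitch) Rx(roll)).
In Python, from cell import env, optics gives the robot as it stands.
- The arm moves only by the tool step_arm, never from a script. Its argument "moves" is a list of rows, each an object of numbers: "tx", "ty", "tz": the shift along the tool's x, y, z in mm; "roll": the turn about the tool's z in rad. In form: [{"tx": .., "ty": .., "tz": .., "roll": ..}, ...]. A call has 1 to 12 rows; each row is the pose to reach, as a shift and turn from the pose commanded when the call began, along the tool's axes at that moment; what a row does not reach only later rows make up. A row lasts 1/12 s, in which the tool goes at most 41.7 mm and 7.16 degrees, less where a joint would pass 70% of its speed; a pose out of reach is approached as far as the arm can. A call with a gripper value outside its range is refused whole. "grip" is the finger opening in mm, from 0 to 95.1, set as the call begins (left out, the last holds). The fingers move at their own pace and stop on an object; the grip force is fixed at half the most. Time passes only in rows, so rows that repeat a pose let the fingers close. It gives the time, the measured TCP pose, the force, the opening and the grip force at its end, in the units of the state.
- env.state(): the state, without advancing time (a new reading comes with each control period).
- optics.read_camera(name): name is "side" or "top"; returns a dict with "pixels" (420x560x3 uint8, blue, green, red), "mtx" (3x3 intrinsics, pixels), "dist" ([k1, k2, p1, p2, k3] as OpenCV has them; the pictures are not rectified), "view" (4x4, takes a point from world to camera coordinates). Camera axes: x right, y down, z forward; pixel columns grow to the right and rows downward; lengths in mm; the calibration is good to about 2 mm. A picture is of the moment at which its call begins. There is no depth.
- env.job_done(): hands the job in; it is judged then, once.
The state is a dict: "t": time; "joints": joint angles; "qvel": joint speeds; "tau": joint torques, N m; "eef_pos": TCP position; "tcp_rot": TCP orientation; "ft_force": force on the tool from outside, world axes, zero at the start; "moment": the same for the moment, N m; "opening": opening from 0.0 (shut) to 1.0 (fully open); "grip_force": force on a finger pad.
Only numpy, scipy, OpenCV 4.12 (cv2) and the standard library are available. Lean on these libraries where they do the work, as an engineer would, in place of code of your own. Each camera call takes 0.05 s, during which the arm holds its last target. There are 200 camera calls.

## Working session

There is one attempt and no reset: what is moved stays moved. The work goes in short steps, Python scripts to look and compute and a tool call to move; the robot and the scene stay as the last step left them, time stands still between calls to the robot, and variables do not carry over. Pictures are saved under pics/ and viewed, at most 10 in all, crops included, and the job is handed in when it is done.

Besides the shell and the picture viewer there is one more tool, called after "Call:" as a command line: name --argument value ..., lists and objects as JSON in quotes. step_arm: Moves the arm, as the interface text tells. Its arguments: {"type":"object","properties":{"moves":{"type":"array"},"grip":{"type":"number"}},"required":["moves"]}

```bash
mkdir -p pics; ls
python3 - <<'E'
from cell import env, optics
import cv2, numpy as np
for n in("side","top"):
    d=optics.read_camera(n); cv2.imwrite(f"pics/{n}0.png",d["pixels"]); np.savez(f"{n}0.npz",**d)
    print(n,np.round(d["mtx"],1).tolist(),np.round(d["dist"],3),np.round(d["view"],3).tolist())
print(env.grip_depth,env.state())
E
```

```text
pics
side [[469.4, 0.0, 269.3], [0.0, 469.4, 209.6], [0.0, 0.0, 1.0]] [0.041 0.    0.    0.    0.   ] [[0.715, -0.699, -0.009, -357.824], [-0.394, -0.393, -0.831, 350.824], [0.577, 0.598, -0.556, 794.719], [0.0, 0.0, 0.0, 1.0]]
top [[391.9, 0.0, 283.5], [0.0, 391.9, 211.1], [0.0, 0.0, 1.0]] [-0.05  0.    0.    0.    0.  ] [[0.032, -0.999, 0.001, 48.438], [-0.978, -0.032, -0.208, 578.736], [0.208, 0.006, -0.978, 1103.047], [0.0, 0.0, 0.0, 1.0]]
-18.8 {'t': 0.1, 'joints': array([ 1.04041046e+00,  4.91462303e-01,  1.55935939e+00,  6.84915251e-06,
        1.09172391e+00, -1.05599730e-01]), 'qvel': array([-3.95915635e-04, -2.30537842e-03, -1.47817106e-03,  9.01024504e-04,
       -6.40059484e-04,  4.89898512e-05]), 'tau': array([ 2.60556000e-03, -6.13626838e+01, -2.58595562e+01,  6.93824817e-02,
        4.70655458e-02, -1.23915538e-05]), 'eef_pos': array([257.43526552, 569.25836247, 182.05320597]), 'tcp_rot': array([-3.14064565e+00, -1.06486131e-04,  2.71680331e+00]), 'ft_force': array([0.40959559, 0.44727837, 0.48229106]), 'moment': array([-0.00366641,  0.00409112,  0.01047817]), 'grip_force': 0.0, 'opening': 1.000483896350753}
```

View pics/side0.png

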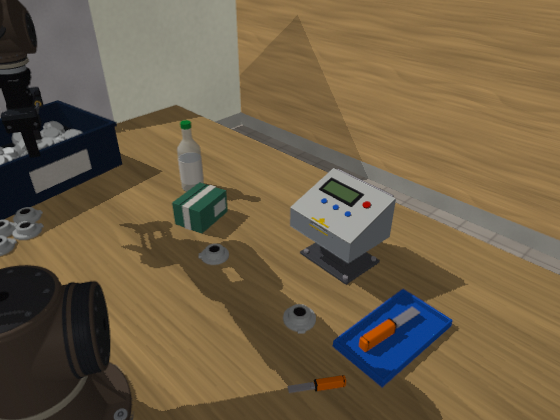

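View pics/top0.png

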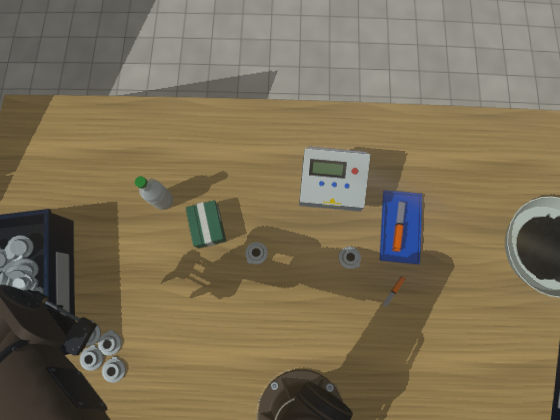

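The scene is clear. In the side view the console is around (343,215) and the tray with the right tool around (393,335). In the top view they are at (335,178) and (402,228). The small tool lying on the table is the decoy. Next I'll measure.

```bash
cat > h.py <<'E'
import numpy as np, cv2
from cell import env, optics
def cam(n):
    d=optics.read_camera(n); return {k:np.asarray(v) for k,v in d.items()}
def ray(c,p):
    u=cv2.undistortPoints(np.float64(p).reshape(-1,1,2),c["mtx"],c["dist"]).reshape(-1,2)
    R,t=c["view"][:3,:3],c["view"][:3,3]
    return -R.T@t, np.c_[u,np.ones(len(u))]@R
def onz(c,p,z):
    o,d=ray(c,p); return o+d*((z-o[2])/d[:,2])[:,None]
def tri(c1,p1,c2,p2):
    o1,d1=ray(c1,p1);o2,d2=ray(c2,p2);out=[]
    for a,b in zip(d1,d2):
        s=np.linalg.lstsq(np.c_[a,-b],o2-o1,rcond=None)[0]
        q1,q2=o1+a*s[0],o2+b*s[1]; out.append(np.r_[(q1+q2)/2,np.linalg.norm(q1-q2)])
    return np.array(out)
def mask(c,lo,hi,box):
    m=cv2.inRange(cv2.cvtColor(c["pixels"],cv2.COLOR_BGR2HSV),np.array(lo),np.array(hi))
    k=np.zeros_like(m);x0,y0,x1,y1=box;k[y0:y1,x0:x1]=m[y0:y1,x0:x1]; return k
def big(m): return max(cv2.findContours(m,0,cv2.CHAIN_APPROX_NONE)[0],key=cv2.contourArea)[:,0,:].astype(float)
def proj(c,X):
    r=cv2.Rodrigues(c["view"][:3,:3])[0]
    return cv2.projectPoints(np.float64(X).reshape(-1,1,3),r,c["view"][:3,3],c["mtx"],c["dist"])[0].reshape(-1,2)
E
python3 - <<'E'
from h import *
S=dict(np.load("side0.npz"));T=dict(np.load("top0.npz"))
np.set_printoptions(precision=1,suppress=True)
for n,c,tb,cb in(("side",S,(320,280,470,390),(285,165,400,250)),("top",T,(370,180,435,275),(295,140,375,215))):
    b=big(mask(c,(100,120,40),(125,255,255),tb)); 
    r=cv2.minAreaRect(onz(c,b,18)[:,:2].astype(np.float32)); print(n,"tray",r)
    o=big(mask(c,(3,150,80),(18,255,255),tb)); r=cv2.minAreaRect(onz(c,o,33)[:,:2].astype(np.float32)); print("handle@33",r, cv2.minAreaRect(onz(c,o,19)[:,:2].astype(np.float32)))
    y=mask(c,(20,120,100),(35,255,255),cb); print("arrow px",np.argwhere(y).mean(0)[::-1],(y>0).sum())
    for nm,(lo,hi) in dict(red=((0,150,80),(8,255,255)),).items():
        m=mask(c,lo,hi,cb);print(nm,np.argwhere(m).mean(0)[::-1],(m>0).sum())
a=cv2.resize(S["pixels"][165:285,280:405],None,fx=4.5,fy=4.5,interpolation=2)
b=cv2.resize(T["pixels"][140:275,290:430],None,fx=4,fy=4,interpolation=2)
cv2.imwrite("pics/a.png",a);cv2.imwrite("pics/b.png",b)
E
```

```text
side tray ((545.9906616210938, -299.2933654785156), (125.9146957397461, 230.67977905273438), 85.88882446289062)
handle@33 ((506.25823974609375, -288.20904541015625), (29.724628448486328, 96.59972381591797), 81.83875274658203) ((517.7145385742188, -282.2063903808594), (30.321252822875977, 98.53862762451172), 81.8387680053711)
arrow px [319.8 223.8] 80
red [366.3 204.4] 41
top tray ((550.1190185546875, -294.6932373046875), (121.47135162353516, 217.74671936035156), 86.1371841430664)
handle@33 ((514.1502685546875, -278.9542236328125), (21.869741439819336, 81.82711791992188), 81.7196044921875) ((516.3031616210938, -283.02764892578125), (22.132274627685547, 82.80940246582031), 81.71961975097656)
arrow px [332.1 201.4] 33
red [354.1 170.4] 17
```

View pics/a.png

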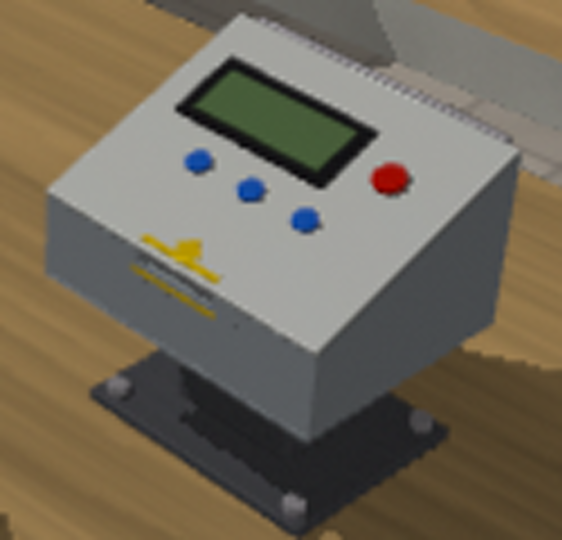

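View pics/b.png

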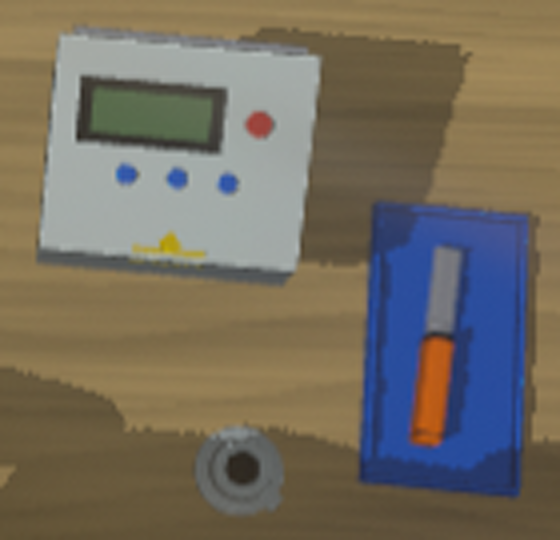

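Both crops are clear. The slot is at crop a (180,280), just under the yellow arrow, and the tool lies in the tray with its tip up and to the right. I'll triangulate the console corners, the arrow and the tool.

Run:
```python
from h import *
S=dict(np.load("side0.npz"));T=dict(np.load("top0.npz"))
np.set_printoptions(precision=1,suppress=True)
s=np.array([(48,190),(318,352),(518,155),(245,15),(390,179),(200,161),(250,190),(305,220)])/4.5+(280-.4,165-.4)
t=np.array([(38,248),(297,272),(320,55),(62,36),(260,124),(126,174),(177,178),(228,184)])/4+(290-.4,140-.4)
P=tri(S,s,T,t);print("FL FR RR RL red b1 b2 b3\n",P)
print("lens",[np.linalg.norm(P[i,:3]-P[(i+1)%4,:3]) for i in range(4)])
d=P[2:4,:2].mean(0)-P[:2,:2].mean(0); print("yaw fore/aft",np.degrees(np.arctan2(d[1],d[0])))
for i,j in((0,1),(3,2)):
    e=P[j,:2]-P[i,:2]; print("yaw lat",np.degrees(np.arctan2(e[0],-e[1])))
print("arrow z~138",onz(S,[[319.8,223.8]],138),onz(T,[[332.1,201.4]],138),tri(S,[[319.8,223.8]],T,[[332.1,201.4]]))
print("slot S @131",onz(S,np.array([[180,280]])/4.5+(279.6,164.6),131))
for n,c,tb in(("side",S,(320,280,470,390)),("top",T,(370,180,435,275))):
    m=mask(c,(0,0,70),(179,110,255),(385,300,425,330) if n=="side" else (390,190,410,232))
    b=big(m);r=cv2.minAreaRect(onz(c,b,19)[:,:2].astype(np.float32));print(n,"blade",r,cv2.boxPoints(r).tolist())
    o,_=ray(c,[[0,0]]);print("campos",o)
```

```text
FL FR RR RL red b1 b2 b3
 [[ 589.8   23.3  139.     2.6]
 [ 577.8 -156.6  140.8    2.1]
 [ 718.9 -163.7  186.4    1.3]
 [ 726.8   11.9  190.7    3.2]
 [ 671.9 -124.4  176.2    0.1]
 [ 638.4  -35.   160.9    1.6]
 [ 636.1  -69.6  161.1    0.1]
 [ 633.1 -105.   161.7    0.9]]
lens [np.float64(180.2473553493916), np.float64(148.45144313307006), np.float64(175.81996546503152), np.float64(146.8502183985312)]
yaw fore/aft -3.8026280767337197
yaw lat -3.7897505964524756
yaw lat -2.5516877493398136
arrow z~138 [[589.  -67.4 138. ]] [[592.5 -67.8 138. ]] [[591.7 -67.  136.9   2.8]]
slot S @131 [[587.8 -68.3 131. ]]
side blade ((596.12890625, -293.57769775390625), (21.220571517944336, 68.06846618652344), 81.72308349609375) [[560.9217529296875, -299.177978515625], [628.28125, -308.9769287109375], [631.3360595703125, -287.9774169921875], [563.9765625, -278.178466796875]]
campos [ -64.5 -587.3  730.5]
top blade ((589.0987548828125, -293.71478271484375), (23.125797271728516, 82.52181243896484), 80.81222534179688) [[546.5209350585938, -298.5411682128906], [627.9840698242188, -311.7174987792969], [631.6765747070312, -288.8883972167969], [550.2134399414062, -275.7120666503906]]
campos [ 334.8   60.4 1199.3]
```

The tool's handle centre is at about (518.5,-282.3), yaw -8.3°. The console's front middle is at about (584,-67), yaw -3.7°. I'll head to a point above the front of the handle.

Call:
step_arm --moves '[{"tx": -620,"ty": -660,"tz": 0,"roll": -0.28},{"tx": -620,"ty": -660,"tz": 0,"roll": -0.28},{"tx": -620,"ty": -660,"tz": 0,"roll": -0.28},{"tx": -620,"ty": -660,"tz": 0,"roll": -0.28},{"tx": -620,"ty": -660,"tz": 0,"roll": -0.28},{"tx": -620,"ty": -660,"tz": 0,"roll": -0.28},{"tx": -620,"ty": -660,"tz": 0,"roll": -0.28},{"tx": -620,"ty": -660,"tz": 0,"roll": -0.28},{"tx": -620,"ty": -660,"tz": 0,"roll": -0.28},{"tx": -620,"ty": -660,"tz": 0,"roll": -0.28},{"tx": -620,"ty": -660,"tz": 0,"roll": -0.28},{"tx": -620,"ty": -660,"tz": 0,"roll": -0.28}]' --grip 45

```text
t: 1.1
eef_pos: [419.4, 94.4, 182.6]
tcp_rot: [3.141, 0.0, 2.997]
ft_force: [1.6, 1.0, 0.5]
opening: 0.475
grip_force: 0.0
```

Call:
step_arm --moves '[{"tx": -184,"ty": -358,"tz": 0},{"tx": -184,"ty": -358,"tz": 0},{"tx": -184,"ty": -358,"tz": 0},{"tx": -184,"ty": -358,"tz": 0},{"tx": -184,"ty": -358,"tz": 0},{"tx": -184,"ty": -358,"tz": 0},{"tx": -184,"ty": -358,"tz": 0},{"tx": -184,"ty": -358,"tz": 0},{"tx": -184,"ty": -358,"tz": 0},{"tx": -184,"ty": -358,"tz": 100},{"tx": -184,"ty": -358,"tz": 100},{"tx": -184,"ty": -358,"tz": 100}]'

```text
validation failed for argument at $.mo...
```

Call:
step_arm --moves '[{"tx": -184,"ty": -358,"tz": 0,"roll": 0},{"tx": -184,"ty": -358,"tz": 0,"roll": 0},{"tx": -184,"ty": -358,"tz": 0,"roll": 0},{"tx": -184,"ty": -358,"tz": 0,"roll": 0},{"tx": -184,"ty": -358,"tz": 0,"roll": 0},{"tx": -184,"ty": -358,"tz": 0,"roll": 0},{"tx": -184,"ty": -358,"tz": 0,"roll": 0},{"tx": -184,"ty": -358,"tz": 0,"roll": 0},{"tx": -184,"ty": -358,"tz": 0,"roll": 0},{"tx": -184,"ty": -358,"tz": 100,"roll": 0},{"tx": -184,"ty": -358,"tz": 100,"roll": 0},{"tx": -184,"ty": -358,"tz": 100,"roll": 0}]'

```text
t: 2.1
eef_pos: [548.2, -285.1, 77.9]
tcp_rot: [3.14, -0.004, 2.995]
ft_force: [-1.0, -0.7, -1.1]
opening: 0.473
grip_force: 0.0
```

Call:
step_arm --moves '[{"tx": 0,"ty": 0,"tz": 40,"roll": 0},{"tx": 0,"ty": 0,"tz": 50,"roll": 0},{"tx": 0,"ty": 0,"tz": 55,"roll": 0},{"tx": 0,"ty": 0,"tz": 55,"roll": 0},{"tx": 0,"ty": 0,"tz": 55,"roll": 0}]'

```text
t: 2.52
eef_pos: [550.4, -284.6, 29.0]
tcp_rot: [-3.141, 0.002, 2.997]
ft_force: [-0.5, 0.7, -0.5]
opening: 0.477
grip_force: 0.0
```

Run:
```python
from h import *
import cv2
print(env.state()["eef_pos"])
c=cam("side");cv2.imwrite("pics/c.png",cv2.resize(c["pixels"][250:400,310:470],None,fx=4,fy=4,interpolation=2))
print(env.state()["eef_pos"])
```

```text
[ 550.40794769 -284.6118624    29.04576564]
[ 550.57362981 -284.72151174   29.42953153]
```

View pics/c.png

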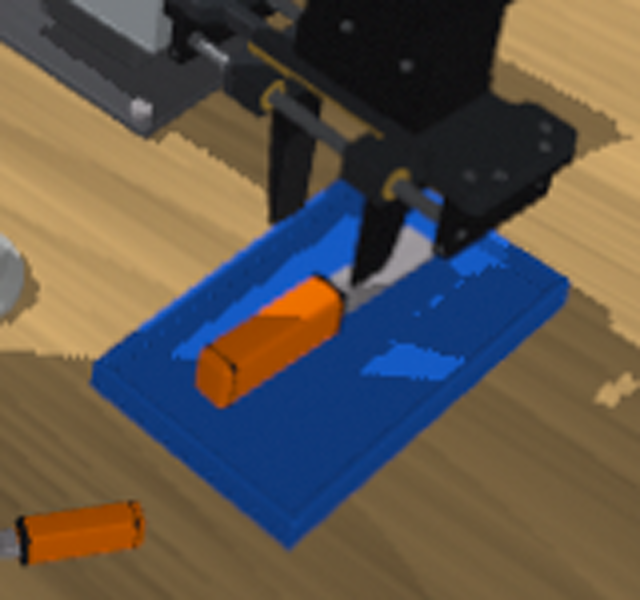

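Run:
```python
from h import *
import cv2
S=dict(np.load("side0.npz"))
np.set_printoptions(precision=1,suppress=True)
f=lambda x,y,z:(proj(S,[[x,y,z]])-(309.6,249.6))*4
print("handle front top centre px",f(560.6,-288.4,33),"rear",f(476.4,-276.2,33))
print("handle end from px",onz(S,[[330/4+309.6,282/4+249.6]],33),"rear",onz(S,[[218/4+309.6,358/4+249.6]],33))
d=np.array([.1441,.9896])*22.5
print("finger tips px",f(550.6-d[0],-284.7-d[1],29.4),f(550.6+d[0],-284.7+d[1],29.4))
```

```text
handle front top centre px [[336.  279.6]] rear [[212.6 360.3]]
handle end from px [[ 557.2 -287.2   33. ]] rear [[ 479.3 -277.2   33. ]]
finger tips px [[352.7 320.1]] [[282.5 263.8]]
```

The handle shows up where I predicted, but the finger ends appear about 35 crop pixels higher than expected. I'll check with the top view before going down.

Run:
```python
from h import *
import cv2
np.set_printoptions(precision=1,suppress=True)
S=cam("side");T=cam("top");e=env.state()["eef_pos"];print(e, env.state()["opening"])
def draw(c,x0,y0,x1,y1,k):
    im=cv2.resize(c["pixels"][y0:y1,x0:x1],None,fx=k,fy=k,interpolation=2)
    d=np.array([.1441,.9896,0])
    for s in(-21.5,0,21.5):
        for z,col in((0,(0,255,255)),(18.8,(255,255,0))):
            p=((proj(c,[e+d*s+[0,0,z]])-(x0,y0)+.5)*k)[0]; cv2.circle(im,tuple(int(v) for v in p),3,col,-1)
    return cv2.resize(im,(400,560))
a=draw(S,360,270,430,368,6);b=draw(T,360,180,430,278,6)
cv2.imwrite("pics/d.png",np.hstack([a,b]))
```

```text
[ 550.5 -284.7   29.4] 0.4733333442805771
```

View pics/d.png

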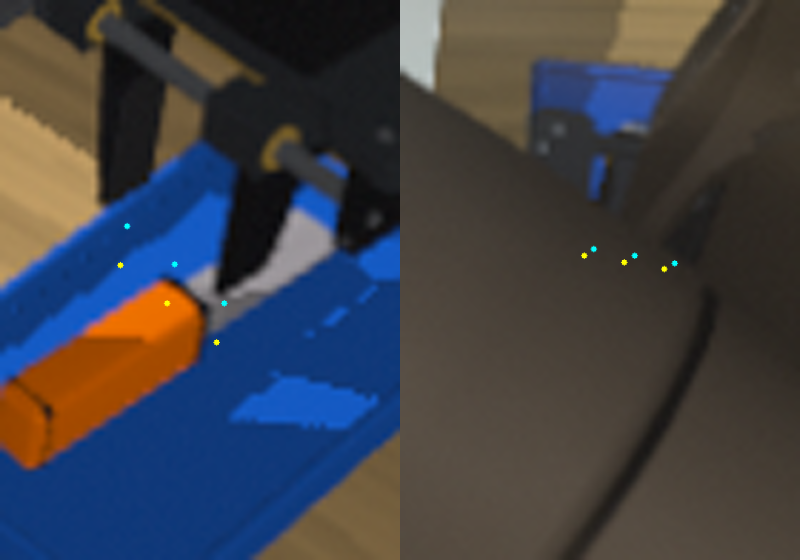

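The visible finger ends sit higher than the reported TCP. I'll go down slowly and watch the force.

Call:
step_arm --moves '[{"tx": 0,"ty": 0,"tz": 4,"roll": 0},{"tx": 0,"ty": 0,"tz": 8,"roll": 0},{"tx": 0,"ty": 0,"tz": 12,"roll": 0},{"tx": 0,"ty": 0,"tz": 16,"roll": 0},{"tx": 0,"ty": 0,"tz": 16,"roll": 0}]'

```text
t: 3.08
eef_pos: [549.3, -284.2, 10.5]
tcp_rot: [3.141, -0.001, 2.997]
ft_force: [-0.8, 0.6, -0.2]
opening: 0.475
grip_force: 0.0
```

Run:
```python
from h import *
import cv2
S=cam("side");st=env.state();e=st["eef_pos"];print(e,st["ft_force"],st["joints"])
x0,y0,x1,y1,k=340,260,460,360,6
im=cv2.resize(S["pixels"][y0:y1,x0:x1],None,fx=k,fy=k,interpolation=2)
im=cv2.convertScaleAbs(im,alpha=1.8,beta=20)
d=np.array([.1441,.9896,0])
for s in(-21.5,0,21.5):
    p=((proj(S,[e+d*s])-(x0,y0)+.5)*k)[0]; cv2.circle(im,tuple(int(v) for v in p),3,(0,255,255),-1)
cv2.imwrite("pics/e.png",im)
```

```text
[ 549.42218053 -284.23870037   10.86300666] [-0.2698832  -0.27363492  0.71686131] [-5.84209723e-01  6.89110761e-01  1.72149714e+00  1.54021704e-04
  7.32119663e-01 -2.01028276e+00]
```

View pics/e.png

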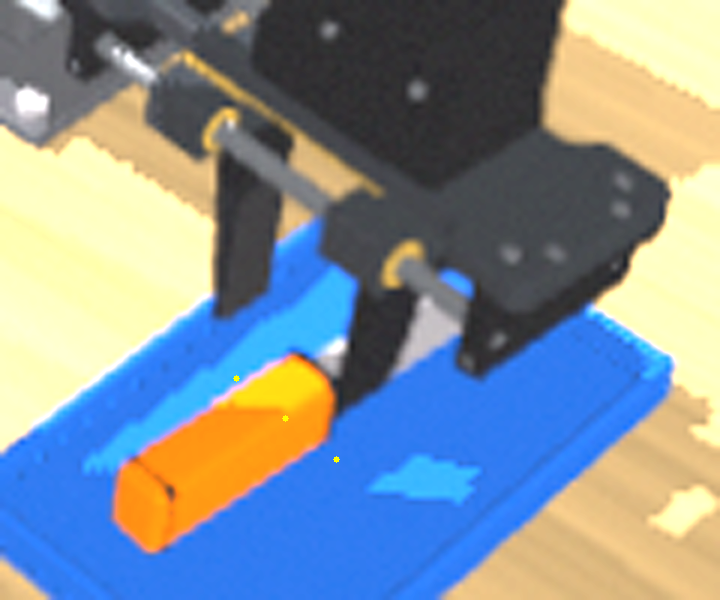

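Run:
```python
from h import *
np.set_printoptions(precision=0,suppress=True)
S=dict(np.load("side0.npz"));e=np.array([549.4,-284.2,10.8])
d=np.array([.1441,.9896,0]);a=np.array([.9896,-.1441,0])
f=lambda p:(proj(S,[p])-(340,260)+.5)[0]*6
for z in(78,0,25):
  print(z,[f(e+d*s*90+a*r*37.5+[0,0,z]) for s in(-1,1) for r in(-1,1)],"fingers far in",[f(e+d*22+a*r+[0,0,z]) for r in(-10,10)],"near out",[f(e-d*34+a*r+[0,0,z]) for r in(-10,10)])
```

```text
78 [array([470., 485.]), array([635., 369.]), array([ 31., 138.]), array([190.,  49.])] fingers far in [array([243., 220.]), array([286., 194.])] near out [array([381., 326.]), array([424., 297.])]
0 [array([428., 661.]), array([586., 543.]), array([ 13., 306.]), array([166., 215.])] fingers far in [array([215., 391.]), array([256., 364.])] near out [array([345., 499.]), array([387., 470.])]
25 [array([441., 607.]), array([601., 489.]), array([ 18., 253.]), array([174., 163.])] fingers far in [array([223., 338.]), array([265., 311.])] near out [array([356., 445.]), array([398., 416.])]
```

Call:
step_arm --moves '[{"tx": -1,"ty": -2,"tz": 2,"roll": 0},{"tx": -1,"ty": -2,"tz": 2,"roll": 0},{"tx": -1,"ty": -2,"tz": 2,"roll": 0},{"tx": -1,"ty": -2,"tz": 2,"roll": 0},{"tx": -1,"ty": -2,"tz": 2,"roll": 0},{"tx": -1,"ty": -2,"tz": 2,"roll": 0}]' --grip 5

```text
t: 3.63
eef_pos: [550.5, -286.5, 9.6]
tcp_rot: [3.142, 0.0, 2.997]
ft_force: [0.1, 0.8, -0.3]
opening: 0.114
grip_force: 0.0
```

Run:
```python
from h import *
import cv2
S=cam("side");st=env.state();e=st["eef_pos"];print(e,st["ft_force"],st["opening"]*95.1,st["grip_force"])
x0,y0,x1,y1,k=340,260,460,360,6
im=cv2.resize(S["pixels"][y0:y1,x0:x1],None,fx=k,fy=k,interpolation=2)
im=cv2.convertScaleAbs(im,alpha=1.8,beta=20)
cv2.imwrite("pics/f.png",im)
```

```text
[ 550.43811609 -286.52760783    9.61999078] [ 0.49836178 -0.18509332  0.44620962] 7.624138955995553 0.0
```

View pics/f.png

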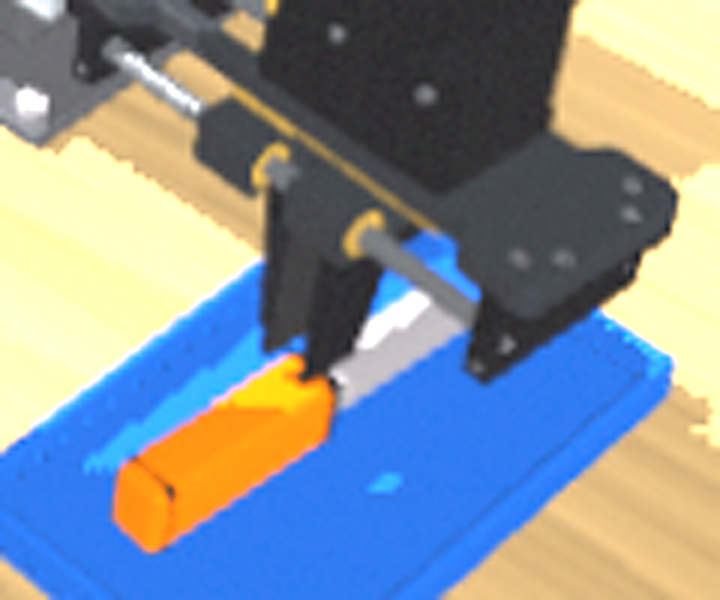

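The fingers closed above the handle, so the true tip height is about 25 to 30 mm above the reported z. The xy position agrees with the image. I'll find the height by touching the handle top gently with the closed fingers.

Call:
step_arm --moves '[{"tx": 0,"ty": 0,"tz": 1,"roll": 0},{"tx": 0,"ty": 0,"tz": 2,"roll": 0},{"tx": 0,"ty": 0,"tz": 3,"roll": 0},{"tx": 0,"ty": 0,"tz": 3,"roll": 0}]'

```text
t: 4.02
eef_pos: [550.3, -286.5, 6.3]
tcp_rot: [3.141, -0.0, 2.997]
ft_force: [-0.4, 0.2, -0.5]
opening: 0.051
grip_force: 0.0
```

Call:
step_arm --moves '[{"tx": 0,"ty": 0,"tz": 1,"roll": 0},{"tx": 0,"ty": 0,"tz": 2,"roll": 0},{"tx": 0,"ty": 0,"tz": 2,"roll": 0}]'

```text
t: 4.27
eef_pos: [550.3, -286.5, 4.3]
tcp_rot: [3.141, -0.0, 2.997]
ft_force: [-0.1, -0.4, 0.2]
opening: 0.051
grip_force: 0.0
```

Call:
step_arm --moves '[{"tx": 0,"ty": 0,"tz": 1,"roll": 0},{"tx": 0,"ty": 0,"tz": 2,"roll": 0},{"tx": 0,"ty": 0,"tz": 2,"roll": 0}]'

```text
t: 4.52
eef_pos: [550.3, -286.5, 2.3]
tcp_rot: [3.141, -0.0, 2.997]
ft_force: [0.2, -0.5, 0.0]
opening: 0.052
grip_force: 0.0
```

Call:
step_arm --moves '[{"tx": 0,"ty": 0,"tz": 1,"roll": 0},{"tx": 0,"ty": 0,"tz": 2,"roll": 0},{"tx": 0,"ty": 0,"tz": 2,"roll": 0}]'

```text
t: 4.77
eef_pos: [550.5, -286.6, 1.2]
tcp_rot: [-3.141, 0.0, 2.997]
ft_force: [-1.9, 1.1, 6.9]
opening: 0.05
grip_force: 3.9
```

Run:
```python
from h import *
S=cam("side");st=env.state();e=st["eef_pos"];print(e,st["ft_force"])
# lowest dark pixels over the handle
g=S["pixels"].max(2); m=((g<45)*255).astype(np.uint8)
for y in range(312,332): print(y,''.join('#' if v else '.' for v in m[y,375:410]))
```

```text
[ 550.55133297 -286.6469667     1.21294094] [-1.48817233  0.64921594  7.17124303]
312 ..........###############..........
313 ..........###############..........
314 ..........###############..........
315 ..........##############...........
316 ..........##############...........
317 ..........##############...........
318 ..........#############............
319 ..........#############............
320 ..........############.............
321 ..........##..#######..............
322 ..............#######..............
323 ..............####..#..............
324 ..............###...#..............
325 ...................................
326 ...................................
327 ...................................
328 ...................................
329 ...................................
330 ...................................
331 ...................................
```

Contact came at reported z ≈ 1.4, where the true height is 33, so true z = reported + 31.5. I'll rise, open, go down to true z ≈ 8 and grip.

Call:
step_arm --moves '[{"tx": 0,"ty": 0,"tz": -12,"roll": 0},{"tx": 0,"ty": 0,"tz": -12,"roll": 0},{"tx": 0,"ty": 0,"tz": -12,"roll": 0},{"tx": 0,"ty": 0,"tz": -12,"roll": 0},{"tx": 0,"ty": 0,"tz": -12,"roll": 0}]' --grip 45

```text
t: 5.23
eef_pos: [550.3, -286.5, 12.3]
tcp_rot: [3.141, -0.0, 2.997]
ft_force: [-0.2, 0.6, 0.7]
opening: 0.347
grip_force: 0.0
```

Call:
step_arm --moves '[{"tx": 0,"ty": 0,"tz": 10,"roll": 0},{"tx": 0,"ty": 0,"tz": 20,"roll": 0},{"tx": 0,"ty": 0,"tz": 27,"roll": 0},{"tx": 0,"ty": 0,"tz": 31,"roll": 0},{"tx": 0,"ty": 0,"tz": 33,"roll": 0},{"tx": 0,"ty": 0,"tz": 33,"roll": 0}]'

```text
t: 5.73
eef_pos: [550.1, -286.4, -21.3]
tcp_rot: [3.141, -0.001, 2.997]
ft_force: [0.3, 0.8, -0.9]
opening: 0.476
grip_force: 0.0
```

Call:
step_arm --moves '[{"tx": 0,"ty": 0,"tz": 2,"roll": 0},{"tx": 0,"ty": 0,"tz": 2,"roll": 0}]'

```text
t: 5.9
eef_pos: [550.4, -286.6, -22.6]
tcp_rot: [3.142, 0.0, 2.997]
ft_force: [0.4, -0.0, -0.5]
opening: 0.475
grip_force: 0.0
```

Call:
step_arm --moves '[{"tx": 0,"ty": 0,"tz": 0,"roll": 0},{"tx": 0,"ty": 0,"tz": 0,"roll": 0},{"tx": 0,"ty": 0,"tz": 0,"roll": 0},{"tx": 0,"ty": 0,"tz": 0,"roll": 0},{"tx": 0,"ty": 0,"tz": 0,"roll": 0},{"tx": 0,"ty": 0,"tz": 0,"roll": 0},{"tx": 0,"ty": 0,"tz": 0,"roll": 0}]' --grip 5

```text
t: 6.48
eef_pos: [550.5, -286.6, -22.4]
tcp_rot: [3.142, 0.0, 2.997]
ft_force: [-0.4, 0.7, 1.7]
opening: 0.208
grip_force: 30.0
```

Gripped at 19.8 mm with 30 N. I'll lift, back away and go round to the front of the console.

Call:
step_arm --moves '[{"tx": 0,"ty": 0,"tz": -15,"roll": 0},{"tx": 0,"ty": 0,"tz": -45,"roll": 0},{"tx": 0,"ty": 0,"tz": -75,"roll": 0},{"tx": 0,"ty": 0,"tz": -93,"roll": 0},{"tx": 30,"ty": 0,"tz": -93,"roll": 0},{"tx": 60,"ty": 0,"tz": -93,"roll": 0},{"tx": 100,"ty": 0,"tz": -93,"roll": 0},{"tx": 100,"ty": 30,"tz": -93,"roll": -0.08},{"tx": 110,"ty": 65,"tz": -93,"roll": -0.08},{"tx": 114,"ty": 100,"tz": -93,"roll": -0.08},{"tx": 116,"ty": 130,"tz": -93,"roll": -0.08},{"tx": 118,"ty": 160,"tz": -93,"roll": -0.08}]'

```text
t: 7.48
eef_pos: [456.4, -109.8, 70.7]
tcp_rot: [3.142, 0.0, 3.076]
ft_force: [0.4, 0.6, -1.6]
opening: 0.205
grip_force: 30.0
```

Call:
step_arm --moves '[{"tx": 0,"ty": 30,"tz": 0,"roll": 0},{"tx": 0,"ty": 45,"tz": 0,"roll": 0},{"tx": 0,"ty": 50,"tz": 0,"roll": 0},{"tx": 0,"ty": 50,"tz": 0,"roll": 0},{"tx": 0,"ty": 50,"tz": 0,"roll": 0}]'

```text
t: 7.9
eef_pos: [460.1, -61.7, 70.5]
tcp_rot: [-3.142, 0.0, 3.077]
ft_force: [0.4, -0.3, -0.4]
opening: 0.209
grip_force: 30.0
```

Run:
```python
from h import *
import cv2
S=cam("side");T=cam("top");st=env.state();print(st["eef_pos"],st["tcp_rot"],st["ft_force"])
np.savez("side1.npz",**S)
a=cv2.resize(S["pixels"][170:290,250:370],None,fx=5,fy=5,interpolation=2)
a=cv2.convertScaleAbs(a,alpha=1.5,beta=10)
cv2.imwrite("pics/g.png",a)
```

```text
[460.048884   -62.22629781  70.48485351] [-3.14157760e+00  1.37486618e-04  3.07582685e+00] [ 0.51464415 -0.71682467 -0.80666286]
```

View pics/g.png

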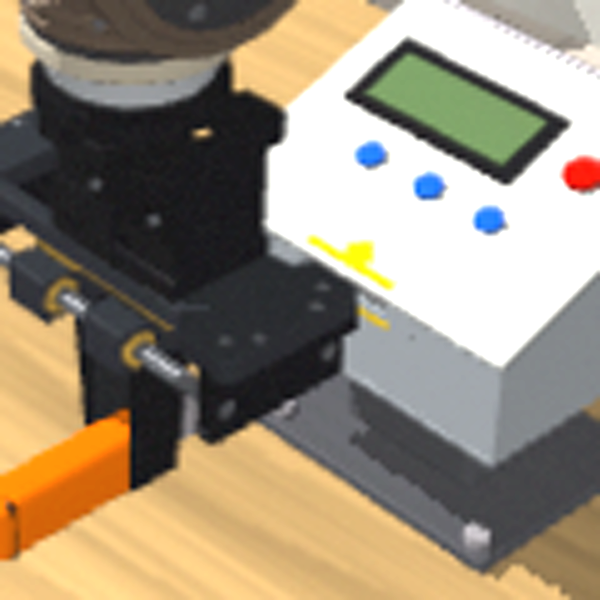

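The tool is level in the grip and the yellow marks on the console are at crop (350,255) and (375,318). I'll feel for the front face below the slot with the blade tip.

Call:
step_arm --moves '[{"tx": -20,"ty": 0,"tz": 0,"roll": 0},{"tx": -34,"ty": 0,"tz": 0,"roll": 0},{"tx": -37,"ty": 0,"tz": 0,"roll": 0},{"tx": -38,"ty": 0,"tz": 0,"roll": 0},{"tx": -38,"ty": 0,"tz": 0,"roll": 0}]'

```text
t: 8.42
eef_pos: [497.2, -64.2, 70.2]
tcp_rot: [3.141, -0.001, 3.076]
ft_force: [-0.8, -0.2, -1.0]
opening: 0.21
grip_force: 30.0
```

Call:
step_arm --moves '[{"tx": -1,"ty": 0,"tz": 0,"roll": 0},{"tx": -2,"ty": 0,"tz": 0,"roll": 0},{"tx": -2,"ty": 0,"tz": 0,"roll": 0}]'

```text
t: 8.67
eef_pos: [499.7, -63.9, 70.6]
tcp_rot: [3.141, 0.0, 3.077]
ft_force: [0.0, -0.1, -1.0]
opening: 0.207
grip_force: 30.0
```

Call:
step_arm --moves '[{"tx": -1,"ty": 0,"tz": 0,"roll": 0},{"tx": -2,"ty": 0,"tz": 0,"roll": 0},{"tx": -2,"ty": 0,"tz": 0,"roll": 0}]'

```text
t: 8.92
eef_pos: [502.0, -64.0, 70.6]
tcp_rot: [3.142, 0.0, 3.077]
ft_force: [-0.1, -0.2, -1.3]
opening: 0.204
grip_force: 30.0
```

Call:
step_arm --moves '[{"tx": -1,"ty": 0,"tz": 0,"roll": 0},{"tx": -2,"ty": 0,"tz": 0,"roll": 0},{"tx": -2,"ty": 0,"tz": 0,"roll": 0}]'

```text
t: 9.17
eef_pos: [504.1, -64.1, 70.5]
tcp_rot: [3.142, 0.0, 3.077]
ft_force: [-1.0, 0.0, -0.5]
opening: 0.207
grip_force: 30.0
```

Call:
step_arm --moves '[{"tx": -1,"ty": 0,"tz": 0,"roll": 0},{"tx": -2,"ty": 0,"tz": 0,"roll": 0},{"tx": -2,"ty": 0,"tz": 0,"roll": 0}]'

```text
t: 9.42
eef_pos: [506.1, -64.3, 70.5]
tcp_rot: [3.142, 0.0, 3.077]
ft_force: [-0.1, 0.4, -1.6]
opening: 0.208
grip_force: 30.0
```

Call:
step_arm --moves '[{"tx": -1,"ty": 0,"tz": 0,"roll": 0},{"tx": -2,"ty": 0,"tz": 0,"roll": 0},{"tx": -2,"ty": 0,"tz": 0,"roll": 0}]'

```text
t: 9.67
eef_pos: [506.8, -64.2, 70.3]
tcp_rot: [3.141, -0.003, 3.077]
ft_force: [-5.3, 0.6, -0.5]
opening: 0.211
grip_force: 30.0
```

The front face is at TCP x ≈ 506.6, so the tip is at ≈ 586.5, which agrees with the camera. Now I'll feel for the top edge of the cover to get the slot height.

Call:
step_arm --moves '[{"tx": 8,"ty": 0,"tz": 0,"roll": 0},{"tx": 8,"ty": 0,"tz": -20,"roll": 0},{"tx": 8,"ty": 0,"tz": -40,"roll": 0},{"tx": 8,"ty": 0,"tz": -40,"roll": 0},{"tx": -4,"ty": 0,"tz": -40,"roll": 0},{"tx": -4,"ty": 0,"tz": -36,"roll": 0},{"tx": -4,"ty": 0,"tz": -34,"roll": 0},{"tx": -4,"ty": 0,"tz": -34,"roll": 0}]'

```text
t: 10.33
eef_pos: [510.8, -64.5, 103.3]
tcp_rot: [3.141, -0.002, 3.077]
ft_force: [-0.4, -0.1, -0.8]
opening: 0.206
grip_force: 30.0
```

Call:
step_arm --moves '[{"tx": 0,"ty": 0,"tz": 1,"roll": 0},{"tx": 0,"ty": 0,"tz": 2,"roll": 0},{"tx": 0,"ty": 0,"tz": 2,"roll": 0}]'

```text
t: 10.58
eef_pos: [511.5, -64.6, 102.2]
tcp_rot: [3.141, -0.0, 3.077]
ft_force: [-0.2, -0.3, -1.6]
opening: 0.21
grip_force: 30.0
```

Call:
step_arm --moves '[{"tx": 0,"ty": 0,"tz": 1,"roll": 0},{"tx": 0,"ty": 0,"tz": 2,"roll": 0},{"tx": 0,"ty": 0,"tz": 2,"roll": 0}]'

```text
t: 10.83
eef_pos: [511.9, -64.7, 100.5]
tcp_rot: [3.142, 0.0, 3.077]
ft_force: [-0.4, 0.6, 2.3]
opening: 0.206
grip_force: 30.0
```

The cover's top edge is at 139, so the underside is at 135 and the slot spans about 128 to 135. That puts the insertion at reported z ≈ 90.8. I'll back off, drop and check.

Call:
step_arm --moves '[{"tx": 0,"ty": 0,"tz": -3,"roll": 0},{"tx": 14,"ty": 0,"tz": -3,"roll": 0},{"tx": 14,"ty": 0,"tz": 6,"roll": 0},{"tx": 14,"ty": 0,"tz": 9.5,"roll": 0},{"tx": 14,"ty": 0,"tz": 9.5,"roll": 0},{"tx": 14,"ty": 0,"tz": 9.5,"roll": 0},{"tx": 14,"ty": 0,"tz": 9.5,"roll": 0}]'

```text
t: 11.42
eef_pos: [498.3, -63.8, 90.9]
tcp_rot: [3.141, -0.0, 3.077]
ft_force: [0.0, 0.4, -1.2]
opening: 0.207
grip_force: 30.0
```

Call:
step_arm --moves '[{"tx": -4,"ty": 0,"tz": 0,"roll": 0},{"tx": -8,"ty": 0,"tz": 0,"roll": 0},{"tx": -11,"ty": 0,"tz": 0,"roll": 0},{"tx": -14,"ty": 0,"tz": 0,"roll": 0},{"tx": -14,"ty": 0,"tz": 0,"roll": 0}]'

```text
t: 11.83
eef_pos: [512.6, -64.7, 91.0]
tcp_rot: [3.142, 0.0, 3.077]
ft_force: [0.0, 0.5, -1.5]
opening: 0.209
grip_force: 30.0
```

It's in without contact. Now deeper, to 18 mm.

Call:
step_arm --moves '[{"tx": -4,"ty": 0,"tz": 0,"roll": 0},{"tx": -8,"ty": 0,"tz": 0,"roll": 0},{"tx": -12,"ty": 0,"tz": 0,"roll": 0},{"tx": -12,"ty": 0,"tz": 0,"roll": 0},{"tx": -12,"ty": 0,"tz": 0,"roll": 0},{"tx": -12,"ty": 0,"tz": 0,"roll": 0}]'

```text
t: 12.33
eef_pos: [523.7, -65.4, 91.0]
tcp_rot: [3.141, -0.0, 3.077]
ft_force: [0.3, 0.4, -0.8]
opening: 0.208
grip_force: 30.0
```

Call:
step_arm --moves '[{"tx": 0,"ty": 0,"tz": -1,"roll": 0},{"tx": 0,"ty": 0,"tz": -2,"roll": 0},{"tx": 0,"ty": 0,"tz": -3,"roll": 0},{"tx": 0,"ty": 0,"tz": -4,"roll": 0},{"tx": 0,"ty": 0,"tz": -4,"roll": 0}]'

```text
t: 12.75
eef_pos: [523.6, -65.4, 94.9]
tcp_rot: [3.141, -0.001, 3.077]
ft_force: [1.0, 0.6, -6.4]
opening: 0.21
grip_force: 30.0
```

Call:
step_arm --moves '[{"tx": 0,"ty": 0,"tz": -1,"roll": 0},{"tx": 0,"ty": 0,"tz": -2,"roll": 0},{"tx": 0,"ty": 0,"tz": -3,"roll": 0},{"tx": 0,"ty": 0,"tz": -4,"roll": 0},{"tx": 0,"ty": 0,"tz": -4,"roll": 0}]'

```text
t: 13.17
eef_pos: [524.0, -65.4, 99.2]
tcp_rot: [3.142, 0.001, 3.077]
ft_force: [2.3, 0.2, -5.8]
opening: 0.209
grip_force: 30.0
```

Call:
step_arm --moves '[{"tx": 0,"ty": 0,"tz": -2,"roll": 0},{"tx": 0,"ty": 0,"tz": -4,"roll": 0},{"tx": 0,"ty": 0,"tz": -6,"roll": 0},{"tx": 0,"ty": 0,"tz": -8,"roll": 0},{"tx": 0,"ty": 0,"tz": -8,"roll": 0}]'

```text
t: 13.58
eef_pos: [523.8, -65.5, 107.4]
tcp_rot: [3.142, 0.0, 3.077]
ft_force: [1.5, -0.1, -4.9]
opening: 0.208
grip_force: 30.0
```

Run:
```python
from h import *
import cv2
S0=dict(np.load("side0.npz"));S=cam("side");st=env.state();print(st["eef_pos"],st["ft_force"],st["moment"])
bl=((95,150,80),(125,255,255))
for c in(S0,S):
    m=mask(c,(0,150,80),(8,255,255),(340,160,400,220));print("red",np.argwhere(m).mean(0)[::-1],(m>0).sum())
    m=mask(c,*bl,(300,180,360,230));n,_,s,ce=cv2.connectedComponentsWithStats(m);print([(ce[i].round(1).tolist(),int(s[i,4])) for i in range(1,n) if s[i,4]>3])
    o=big(mask(c,(3,150,80),(18,255,255),(200,180,340,330)))if c is S else None
    if o is not None: print("handle px",cv2.minAreaRect(o.astype(np.float32)))
S1=dict(np.load("side1.npz"));print("handle before",cv2.minAreaRect(big(mask(S1,(3,150,80),(18,255,255),(200,180,340,330))).astype(np.float32)))
```

```text
[523.76828154 -65.44946117 107.30822123] [ 0.72699123  0.42367146 -3.65590557] [0.01451017 0.11602347 0.00612465]
red [366.26829268 204.43902439] 41
[([323.5, 200.5], 20), ([335.2, 206.9], 23), ([347.2, 213.6], 20)]
red [366.26829268 204.43902439] 41
[([347.4, 213.4], 20)]
handle px ((284.0091857910156, 237.197265625), (15.899917602539062, 34.57752990722656), 73.3007583618164)
handle before ((261.29998779296875, 266.8999938964844), (15.752409934997559, 38.57480239868164), 60.2551155090332)
```

The cover hasn't moved; the blade slipped round in the pads and its tip dipped about 14°. I'll use the lower lip as a fulcrum instead: press the handle down so the tip pivots up.

Call:
step_arm --moves '[{"tx": 0,"ty": 0,"tz": 6,"roll": 0},{"tx": 0,"ty": 0,"tz": 12,"roll": 0},{"tx": 0,"ty": 0,"tz": 18,"roll": 0},{"tx": -1.5,"ty": 0,"tz": 24,"roll": 0},{"tx": -3,"ty": 0,"tz": 29,"roll": 0},{"tx": -3,"ty": 0,"tz": 29,"roll": 0}]'

```text
t: 14.13
eef_pos: [526.7, -65.6, 76.8]
tcp_rot: [3.141, -0.001, 3.077]
ft_force: [-0.8, -0.0, -1.6]
opening: 0.208
grip_force: 30.0
```

Call:
step_arm --moves '[{"tx": -0.5,"ty": 0,"tz": 3,"roll": 0},{"tx": -1,"ty": 0,"tz": 6,"roll": 0},{"tx": -2,"ty": 0,"tz": 9,"roll": 0},{"tx": -2,"ty": 0,"tz": 11,"roll": 0},{"tx": -2,"ty": 0,"tz": 11,"roll": 0}]'

```text
t: 14.55
eef_pos: [529.1, -65.8, 66.7]
tcp_rot: [3.142, 0.0, 3.077]
ft_force: [-1.0, 0.4, 1.5]
opening: 0.21
grip_force: 30.0
```

```bash
cat > chk.py <<'E'
from h import *
S0=dict(np.load("side0.npz"));S=cam("side");st=env.state();print(st["eef_pos"].round(1),st["ft_force"].round(1),st["moment"].round(2))
for c in(S0,S):
    m=mask(c,(0,150,80),(8,255,255),(320,100,420,230));print("red",np.argwhere(m).mean(0)[::-1].round(1),(m>0).sum())
m=mask(S,(3,150,80),(18,255,255),(180,60,400,340))
if (m>0).sum()>20:
    o=big(m);r=cv2.minAreaRect(o.astype(np.float32));print("handle px",r)
    # angle of handle's long axis -> tilt: compare with projected directions from the grasp point
    g=st["eef_pos"]+[0,0,41];yaw=st["tcp_rot"][2]-np.pi
    b=cv2.boxPoints(r);e=[b[1]-b[0],b[2]-b[1]];v=max(e,key=np.linalg.norm);a=np.degrees(np.arctan2(v[1],v[0]))%180
    th=np.arange(-40,61,2.);best=[]
    for t in np.radians(th):
        q=proj(S,[g,g-60*np.array([np.cos(t)*np.cos(yaw),np.cos(t)*np.sin(yaw),np.sin(t)])]);w=q[1]-q[0]
        best.append(abs((np.degrees(np.arctan2(w[1],w[0]))-a+90)%180-90))
    print("tilt est",th[int(np.argmin(best))])
E
python3 chk.py
```

```text
[529.  -65.8  66.8] [-0.4  0.6  0.5] [0.1  0.02 0.01]
red [366.3 204.4] 41
red [366.3 204.4] 41
handle px ((288.24432373046875, 256.8687744140625), (14.664265632629395, 38.74594497680664), 47.726318359375)
tilt est 18.0
```

The blade now tilts up about 18°, lined up with the slot. Next I'll push it deeper along the slope and lever.

Call:
step_arm --moves '[{"tx": -3,"ty": 0,"tz": -1,"roll": 0},{"tx": -5,"ty": 0,"tz": -2,"roll": 0},{"tx": -7,"ty": 0,"tz": -2.6,"roll": 0},{"tx": -7,"ty": 0,"tz": -2.6,"roll": 0}]'

```text
t: 14.93
eef_pos: [536.5, -66.3, 69.8]
tcp_rot: [-3.142, 0.001, 3.077]
ft_force: [0.6, -0.1, 0.2]
opening: 0.207
grip_force: 30.0
```

Call:
step_arm --moves '[{"tx": -1,"ty": 0,"tz": 3,"roll": 0},{"tx": -3,"ty": 0,"tz": 6,"roll": 0},{"tx": -4,"ty": 0,"tz": 9,"roll": 0},{"tx": -5,"ty": 0,"tz": 12,"roll": 0},{"tx": -5,"ty": 0,"tz": 12,"roll": 0}]'

```text
t: 15.35
eef_pos: [541.2, -66.6, 57.4]
tcp_rot: [3.142, 0.001, 3.077]
ft_force: [-0.1, 0.4, 5.0]
opening: 0.209
grip_force: 30.0
```

```bash
python3 chk.py
```

```text
[541.1 -66.6  57.4] [-0.1 -0.1  3.8] [ 0.01  0.14 -0.07]
red [366.3 204.4] 41
red [366.3 204.4] 41
handle px ((293.4999694824219, 259.0), (14.211244583129883, 38.245567321777344), 40.10091018676758)
tilt est 30.0
```

Call:
step_arm --moves '[{"tx": -1,"ty": 0,"tz": 2,"roll": 0},{"tx": -3,"ty": 0,"tz": 4,"roll": 0},{"tx": -4,"ty": 0,"tz": 6,"roll": 0},{"tx": -5,"ty": 0,"tz": 7.5,"roll": 0},{"tx": -5,"ty": 0,"tz": 7.5,"roll": 0}]'

```text
t: 15.82
eef_pos: [546.0, -66.9, 50.2]
tcp_rot: [3.142, 0.0, 3.077]
ft_force: [-3.7, -0.4, 8.6]
opening: 0.213
grip_force: 30.0
```

```bash
python3 chk.py
```

```text
[546.  -66.9  50.2] [-2.3 -0.2  7.7] [ 0.01  0.24 -0.01]
red [366.3 204.4] 41
red [366.2 203.8] 39
handle px ((295.4662170410156, 261.04730224609375), (14.065963745117188, 37.66423416137695), 35.53767395019531)
tilt est 38.0
```

Call:
step_arm --moves '[{"tx": -1,"ty": 0,"tz": 1.5,"roll": 0},{"tx": -2,"ty": 0,"tz": 3,"roll": 0},{"tx": -3,"ty": 0,"tz": 4.5,"roll": 0},{"tx": -3,"ty": 0,"tz": 4.5,"roll": 0}]'

```text
t: 16.2
eef_pos: [549.3, -67.1, 45.7]
tcp_rot: [-3.142, 0.001, 3.077]
ft_force: [-2.4, 0.5, 7.7]
opening: 0.21
grip_force: 30.0
```

```bash
python3 chk.py
```

```text
[549.2 -67.1  45.7] [-1.9  1.   7. ] [0.02 0.1  0.05]
red [366.3 204.4] 41
red [366.1 203.5] 39
handle px ((296.9007263183594, 262.5433349609375), (14.119781494140625, 37.19210433959961), 32.7352294921875)
tilt est 44.0
```

Call:
step_arm --moves '[{"tx": 0,"ty": 0,"tz": -3,"roll": 0},{"tx": 0,"ty": 0,"tz": -6,"roll": 0},{"tx": 0,"ty": 0,"tz": -9,"roll": 0},{"tx": 0,"ty": 0,"tz": -10,"roll": 0}]'

```text
t: 16.58
eef_pos: [548.7, -67.0, 55.7]
tcp_rot: [3.141, -0.0, 3.077]
ft_force: [-1.2, 1.0, -3.1]
opening: 0.211
grip_force: 30.0
```

```bash
python3 chk.py
```

```text
[548.8 -67.   55.8] [-0.6 -0.  -2. ] [0.06 0.18 0.01]
red [366.3 204.4] 41
red [366.3 202.3] 39
handle px ((296.8088073730469, 259.01470947265625), (14.11215591430664, 37.50458908081055), 32.47119140625)
tilt est 44.0
```

The cover is off its catch and lifting: the red button is up 2.1 px and the tilt is steady at 44°. I'll draw the blade back to keep the gripper body clear of the cover edge, then go on lifting.

Call:
step_arm --moves '[{"tx": 4,"ty": 0,"tz": 0,"roll": 0},{"tx": 8,"ty": 0,"tz": 0,"roll": 0},{"tx": 11,"ty": 0,"tz": -1,"roll": 0},{"tx": 12,"ty": 0,"tz": -4,"roll": 0},{"tx": 12,"ty": 0,"tz": -8,"roll": 0},{"tx": 12,"ty": 0,"tz": -12,"roll": 0},{"tx": 12,"ty": 0,"tz": -12,"roll": 0}]'

```text
t: 17.22
eef_pos: [537.1, -66.3, 68.5]
tcp_rot: [-3.142, 0.001, 3.077]
ft_force: [0.7, 0.6, -0.9]
opening: 0.207
grip_force: 30.0
```

```bash
python3 chk.py
```

```text
[537.3 -66.4  68.3] [ 0.2 -0.1 -0.9] [-0.03  0.04 -0.  ]
red [366.3 204.4] 41
red [366.5 200. ] 36
handle px ((293.0013732910156, 256.6313171386719), (14.312215805053711, 37.76531219482422), 33.11134338378906)
tilt est 44.0
```

The cover is at about 0.2 rad. I'll follow the arc with the tip about 13 mm from the edge.

Call:
step_arm --moves '[{"tx": 4,"ty": 0,"tz": -6,"roll": 0},{"tx": 6,"ty": 0,"tz": -12.5,"roll": 0},{"tx": 6,"ty": 0,"tz": -20,"roll": 0},{"tx": 6,"ty": 0,"tz": -28,"roll": 0},{"tx": 5,"ty": 0,"tz": -36,"roll": 0},{"tx": 4,"ty": 0,"tz": -43,"roll": 0},{"tx": 4,"ty": 0,"tz": -43,"roll": 0}]'

```text
t: 17.85
eef_pos: [533.7, -66.2, 112.3]
tcp_rot: [-3.141, 0.002, 3.077]
ft_force: [0.2, -0.4, -0.8]
opening: 0.209
grip_force: 30.0
```

```bash
python3 chk.py
python3 - <<'E'
from h import *
S=dict(np.load("side0.npz"))
red=np.array([671.9,-124.4,174.]);u=np.array([.9979,-.0645,0]);H=np.array([586.6,-67,135])+140*u+[0,0,51]
v=red-H;x=v@u;z=v[2];y=v-x*u-[0,0,z]
for a in np.arange(0,2.11,.15):
    c,s=np.cos(a),np.sin(a); # opening: front edge (-x) goes up
    print(round(a,2),proj(S,[H+y+u*(x*c+z*s)+np.array([0,0,1])*(-x*s+z*c)])[0].round(1))
E
```

```text
[533.5 -66.2 111.6] [-0.2  0.3 -0.6] [ 0.04  0.02 -0.01]
red [366.3 204.4] 41
red [368.  193.2] 29
handle px ((292.3920593261719, 240.87921142578125), (14.684806823730469, 38.98149108886719), 32.2756462097168)
tilt est 44.0
0.0 [366.1 205.2]
0.15 [366.1 202.4]
0.3 [366.5 199.3]
0.45 [367.2 196. ]
0.6 [368.3 192.6]
0.75 [369.7 189.2]
0.9 [371.4 185.8]
1.05 [373.4 182.6]
1.2 [375.5 179.6]
1.35 [377.8 176.9]
1.5 [380.2 174.6]
1.65 [382.6 172.7]
1.8 [385.  171.2]
1.95 [387.2 170.2]
2.1 [389.4 169.8]
```

The cover is at about 0.55 rad, as planned. Continuing.

Call:
step_arm --moves '[{"tx": -2,"ty": 0,"tz": -11.5,"roll": 0},{"tx": -6,"ty": 0,"tz": -23,"roll": 0},{"tx": -10,"ty": 0,"tz": -34,"roll": 0},{"tx": -16,"ty": 0,"tz": -44.5,"roll": 0},{"tx": -22,"ty": 0,"tz": -54.5,"roll": 0},{"tx": -29.5,"ty": 0,"tz": -64,"roll": 0},{"tx": -37.5,"ty": 0,"tz": -72.5,"roll": 0},{"tx": -46,"ty": 0,"tz": -80.5,"roll": 0},{"tx": -55.5,"ty": 0,"tz": -88,"roll": 0},{"tx": -55.5,"ty": 0,"tz": -88,"roll": 0}]'

```text
t: 18.73
eef_pos: [589.8, -69.8, 199.5]
tcp_rot: [-3.141, 0.002, 3.077]
ft_force: [0.8, 0.5, -1.3]
opening: 0.208
grip_force: 30.0
```

```bash
python3 chk.py
```

```text
[588.7 -69.7 198.6] [-0.5  0.3 -0.5] [0.08 0.02 0.02]
red [366.3 204.4] 41
red [nan nan] 0
handle px ((319.15380859375, 197.2692413330078), (26.625612258911133, 42.434566497802734), 33.6900634765625)
tilt est 42.0chk.py:4: RuntimeWarning: Mean of empty slice.
  m=mask(c,(0,150,80),(8,255,255),(320,100,420,230));print("red",np.argwhere(m).mean(0)[::-1].round(1),(m>0).sum())
  ret = um.true_divide(
```

Call:
step_arm --moves '[{"tx": -10,"ty": 0,"tz": -7,"roll": 0},{"tx": -21,"ty": 0,"tz": -12,"roll": 0},{"tx": -32,"ty": 0,"tz": -17,"roll": 0},{"tx": -43,"ty": 0,"tz": -20.5,"roll": 0},{"tx": -54.5,"ty": 0,"tz": -23,"roll": 0},{"tx": -66.5,"ty": 0,"tz": -24.5,"roll": 0},{"tx": -78,"ty": 0,"tz": -25,"roll": 0},{"tx": -90,"ty": 0,"tz": -24.5,"roll": 0},{"tx": -95,"ty": 0,"tz": -24,"roll": 0},{"tx": -95,"ty": 0,"tz": -24,"roll": 0},{"tx": -95,"ty": 0,"tz": -24,"roll": 0}]'

```text
t: 19.7
eef_pos: [682.4, -75.7, 221.9]
tcp_rot: [3.141, -0.001, 3.077]
ft_force: [0.5, 0.5, -1.5]
opening: 0.209
grip_force: 30.0
```

```bash
python3 chk.py 2>/dev/null
python3 - <<'E'
from h import *
S=cam("side");T=cam("top")
a=cv2.resize(S["pixels"][60:270,250:450],None,fx=2,fy=2);b=cv2.resize(T["pixels"][100:310,240:440],None,fx=2,fy=2)
cv2.imwrite("pics/last.png",cv2.convertScaleAbs(np.hstack([a,b]),alpha=1.4,beta=10))
E
```

```text
[682.4 -75.7 222.2] [ 0.2  0.2 -1.2] [0.03 0.02 0.03]
red [366.3 204.4] 41
red [nan nan] 0
handle px ((341.64752197265625, 176.22474670410156), (13.794818878173828, 52.464813232421875), 32.2756462097168)
tilt est 44.0
```

View pics/last.png

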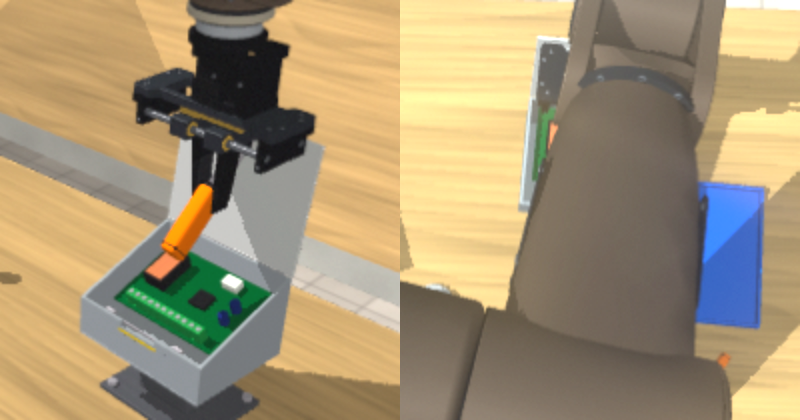

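The cover stands upright, with its top right corner at full pixel (411,134). I'll work out the angle from that.

Run:
```python
from h import *
S=dict(np.load("side0.npz"))
u=np.array([.9979,-.0645,0]);w=np.array([.0645,.9979,0]);H=np.array([586.6,-67,135])+140*u+[0,0,51]
for a in (1.7,1.8,1.85,1.9,2.0,2.1):
    f=a-np.radians(20)
    print(a,[proj(S,[H+k*w+149*(-np.cos(f)*u+np.sin(f)*np.array([0,0,1]))])[0].round(1) for k in(-90,)],proj(S,[H-90*w])[0].round(1))
```

```text
1.7 [array([396.7, 141.7])] [396.3 199.2]
1.8 [array([401.6, 138.3])] [396.3 199.2]
1.85 [array([403.9, 136.9])] [396.3 199.2]
1.9 [array([406.3, 135.6])] [396.3 199.2]
2.0 [array([410.8, 133.7])] [396.3 199.2]
2.1 [array([415.1, 132.5])] [396.3 199.2]
```

Call:
step_arm --moves '[{"tx": -2,"ty": 0,"tz": 0,"roll": 0},{"tx": -4,"ty": 0,"tz": 0.5,"roll": 0},{"tx": -6,"ty": 0,"tz": 1,"roll": 0},{"tx": -6,"ty": 0,"tz": 1,"roll": 0},{"tx": -6,"ty": 0,"tz": 1,"roll": 0}]'

```text
t: 20.27
eef_pos: [689.1, -76.2, 221.5]
tcp_rot: [3.141, 0.0, 3.077]
ft_force: [0.6, -0.6, -1.2]
opening: 0.209
grip_force: 30.0
```

The cover is at about 2.05 rad. I'll back off and go over the tray.

Call:
step_arm --moves '[{"tx": 20,"ty": 0,"tz": 0,"roll": 0},{"tx": 55,"ty": 0,"tz": 0,"roll": 0},{"tx": 90,"ty": 0,"tz": 0,"roll": 0},{"tx": 125,"ty": 0,"tz": 0,"roll": 0},{"tx": 155,"ty": -10,"tz": 0,"roll": 0},{"tx": 165,"ty": -40,"tz": 0,"roll": 0.02},{"tx": 155,"ty": -75,"tz": 0,"roll": 0.04},{"tx": 145,"ty": -110,"tz": 0,"roll": 0.06},{"tx": 135,"ty": -145,"tz": 0,"roll": 0.08},{"tx": 128,"ty": -180,"tz": 0,"roll": 0.08},{"tx": 125,"ty": -210,"tz": 0,"roll": 0.08},{"tx": 125,"ty": -219,"tz": 0,"roll": 0.08}]'

```text
t: 21.27
eef_pos: [550.0, -290.6, 221.1]
tcp_rot: [-3.141, 0.0, 2.994]
ft_force: [-0.3, 0.0, -1.4]
opening: 0.209
grip_force: 30.0
```

Call:
step_arm --moves '[{"tx": 0,"ty": 0,"tz": 40,"roll": 0},{"tx": 0,"ty": 0,"tz": 80,"roll": 0},{"tx": 0,"ty": 0,"tz": 120,"roll": 0},{"tx": 0,"ty": 0,"tz": 150,"roll": 0},{"tx": 0,"ty": 0,"tz": 170,"roll": 0},{"tx": 0,"ty": 0,"tz": 180,"roll": 0},{"tx": 0,"ty": 0,"tz": 182,"roll": 0},{"tx": 0,"ty": 0,"tz": 182,"roll": 0}]'

```text
t: 21.93
eef_pos: [550.3, -286.5, 39.9]
tcp_rot: [3.142, 0.0, 2.997]
ft_force: [0.4, 0.5, -0.8]
opening: 0.208
grip_force: 30.0
```

```bash
cat > chk2.py <<'E'
from h import *
np.set_printoptions(precision=1,suppress=True)
S=cam("side");st=env.state();print(st["eef_pos"],st["ft_force"],st["tcp_rot"],st["opening"]*95)
o=big(mask(S,(3,150,80),(18,255,255),(320,250,470,385)));r=cv2.minAreaRect(o.astype(np.float32));b=cv2.boxPoints(r)
g=st["eef_pos"]+[0,0,41];yaw=st["tcp_rot"][2]-np.pi
v=max([b[1]-b[0],b[2]-b[1]],key=np.linalg.norm);a=np.degrees(np.arctan2(v[1],v[0]))%180
th=np.arange(-40,61,2.);k=[]
for t in np.radians(th):
    q=proj(S,[g,g-60*np.array([np.cos(t)*np.cos(yaw),np.cos(t)*np.sin(yaw),np.sin(t)])]);w=q[1]-q[0]
    k.append(abs((np.degrees(np.arctan2(w[1],w[0]))-a+90)%180-90))
print("tilt",th[int(np.argmin(k))],r)
E
python3 chk2.py
```

```text
[ 550.7 -286.8   40.8] [ 0.9 -0.  -0.8] [-3.1  0.   3. ] 19.94494182892181
tilt 48.0 ((381.88580322265625, 316.9675598144531), (14.496532440185547, 42.13759231567383), 34.2868766784668)
```

Call:
step_arm --moves '[{"tx": 0,"ty": 0,"tz": 5,"roll": 0},{"tx": 0,"ty": 0,"tz": 10,"roll": 0},{"tx": 0,"ty": 0,"tz": 14,"roll": 0},{"tx": 0,"ty": 0,"tz": 18,"roll": 0},{"tx": 0,"ty": 0,"tz": 22,"roll": 0},{"tx": 0,"ty": 0,"tz": 26,"roll": 0},{"tx": 0,"ty": 0,"tz": 30,"roll": 0}]'

```text
t: 22.57
eef_pos: [553.4, -288.0, 11.8]
tcp_rot: [-3.139, 0.008, 2.996]
ft_force: [8.4, -0.9, 16.3]
opening: 0.206
grip_force: 30.0
```

Call:
step_arm --moves '[{"tx": 0,"ty": 0,"tz": 4,"roll": 0},{"tx": 0,"ty": 0,"tz": 8,"roll": 0},{"tx": 0,"ty": 0,"tz": 12,"roll": 0},{"tx": 0,"ty": 0,"tz": 16,"roll": 0},{"tx": 0,"ty": 0,"tz": 18,"roll": 0}]'

```text
t: 22.98
eef_pos: [552.1, -287.7, -7.3]
tcp_rot: [-3.14, 0.005, 2.997]
ft_force: [5.0, -0.7, 8.8]
opening: 0.211
grip_force: 30.0
```

```bash
python3 chk2.py
```

```text
[ 551.8 -287.6   -7.6] [ 4.4 -1.3  7.8] [-3.1  0.   3. ] 19.883723300954102
tilt 26.0 ((380.4330139160156, 328.3863525390625), (14.78998851776123, 42.593719482421875), 43.53120040893555)
```

Call:
step_arm --moves '[{"tx": 0,"ty": 0,"tz": 3,"roll": 0},{"tx": 0,"ty": 0,"tz": 6,"roll": 0},{"tx": 0,"ty": 0,"tz": 9,"roll": 0},{"tx": 0,"ty": 0,"tz": 11,"roll": 0},{"tx": 0,"ty": 0,"tz": 12,"roll": 0},{"tx": 0,"ty": 0,"tz": 12,"roll": 0}]'

```text
t: 23.53
eef_pos: [551.4, -287.3, -19.7]
tcp_rot: [-3.14, 0.003, 2.997]
ft_force: [3.0, 0.3, 5.6]
opening: 0.21
grip_force: 30.0
```

```bash
python3 chk2.py
```

```text
[ 551.3 -287.3  -19.7] [2.7 0.7 5.1] [-3.1  0.   3. ] 20.023935689936405
tilt 18.0 ((379.23040771484375, 330.81829833984375), (14.962265014648438, 41.71888732910156), 46.97493362426758)
```

Nearly flat. A little lower, then release so the blade settles on the floor.

Call:
step_arm --moves '[{"tx": 0,"ty": 0,"tz": 1,"roll": 0},{"tx": 0,"ty": 0,"tz": 2,"roll": 0},{"tx": 0,"ty": 0,"tz": 2,"roll": 0}]'

```text
t: 23.83
eef_pos: [551.5, -287.4, -21.6]
tcp_rot: [-3.14, 0.003, 2.997]
ft_force: [4.0, -0.6, 6.0]
opening: 0.207
grip_force: 30.0
```

Call:
step_arm --moves '[{"tx": 0,"ty": 0,"tz": 0,"roll": 0},{"tx": 0,"ty": 0,"tz": 0,"roll": 0},{"tx": 0,"ty": 0,"tz": 0,"roll": 0},{"tx": 0,"ty": 0,"tz": 0,"roll": 0},{"tx": 0,"ty": 0,"tz": 0,"roll": 0},{"tx": 0,"ty": 0,"tz": 0,"roll": 0},{"tx": 0,"ty": 0,"tz": 0,"roll": 0}]' --grip 45

```text
t: 24.42
eef_pos: [550.0, -286.6, -22.5]
tcp_rot: [3.141, -0.0, 2.997]
ft_force: [0.2, 0.6, -0.2]
opening: 0.468
grip_force: 0.0
```

Call:
step_arm --moves '[{"tx": 0,"ty": 0,"tz": -10,"roll": 0},{"tx": 0,"ty": 0,"tz": -30,"roll": 0},{"tx": 0,"ty": 0,"tz": -60,"roll": 0},{"tx": 0,"ty": 0,"tz": -90,"roll": 0},{"tx": 20,"ty": 0,"tz": -120,"roll": 0},{"tx": 50,"ty": 0,"tz": -150,"roll": 0},{"tx": 80,"ty": 0,"tz": -170,"roll": 0},{"tx": 100,"ty": 0,"tz": -180,"roll": 0},{"tx": 100,"ty": 0,"tz": -180,"roll": 0},{"tx": 100,"ty": 0,"tz": -180,"roll": 0}]'

```text
t: 25.25
eef_pos: [450.9, -272.4, 159.2]
tcp_rot: [-3.14, 0.002, 2.996]
ft_force: [0.3, 0.8, -0.5]
opening: 0.476
grip_force: 0.0
```

Run:
```python
from h import *
np.set_printoptions(precision=1,suppress=True)
S=cam("side");T=cam("top");S0=dict(np.load("side0.npz"));T0=dict(np.load("top0.npz"));st=env.state();print(st["eef_pos"],st["ft_force"],st["qvel"].round(3))
for c in(S0,S):
    o=big(mask(c,(3,150,80),(18,255,255),(320,280,470,390)));print("handle",cv2.minAreaRect(o.astype(np.float32)),cv2.minAreaRect(onz(c,o,19)[:,:2].astype(np.float32)))
    b=big(mask(c,(0,0,70),(179,110,255),(375,295,430,335)));r=cv2.minAreaRect(onz(c,b,19)[:,:2].astype(np.float32));print("blade@19",r,cv2.boxPoints(r).tolist())
    for nm,lo,hi,bx in(("cap",(45,150,40),(75,255,255),(170,110,200,140)),("carton",(60,80,30),(90,255,255),(165,170,235,240))):
        m=mask(c,lo,hi,bx);print(nm,np.argwhere(m).mean(0)[::-1],(m>0).sum())
    g=cv2.cvtColor(c["pixels"],cv2.COLOR_BGR2GRAY)
    for bx in((280,298,322,335),(195,235,235,268)):
        m=mask(c,(0,0,60),(179,60,255),bx);print("cast",np.argwhere(m).mean(0)[::-1],(m>0).sum())
# cover: light grey region right edge top corner
m=mask(S,(0,0,110),(179,40,255),(300,110,430,215));b=big(m);print("cover top-right",b[np.argmax(b[:,0]-b[:,1])])
```

```text
[ 451.6 -272.4  157.7] [ 0.1 -0.8  0.3] [ 0.  0. -0.  0. -0. -0.]
handle ((376.8076477050781, 334.9615478515625), (14.699555397033691, 41.87986755371094), 56.3099365234375) ((517.7145385742188, -282.2063903808594), (30.321252822875977, 98.53862762451172), 81.8387680053711)
blade@19 ((596.12890625, -293.57769775390625), (21.220571517944336, 68.06846618652344), 81.72308349609375) [[560.9217529296875, -299.177978515625], [628.28125, -308.9769287109375], [631.3360595703125, -287.9774169921875], [563.9765625, -278.178466796875]]
cap [185.1 124.4] 68
carton [199.5 207.7] 1375
cast [299.2 319.1] 631
cast [213.9 255. ] 419
handle ((380.0384216308594, 332.8077087402344), (14.699555397033691, 41.325164794921875), 56.3099365234375) ((526.4434814453125, -283.48577880859375), (30.43134880065918, 99.60982513427734), 81.92359161376953)
blade@19 ((604.0758056640625, -294.6289367675781), (21.414199829101562, 69.78445434570312), 81.7445297241211) [[568.0077514648438, -300.21502685546875], [637.0690307617188, -310.23516845703125], [640.1438598632812, -289.0428466796875], [571.0825805664062, -279.022705078125]]
cap [185.1 124.3] 67
carton [199.5 207.7] 1368
cast [299.2 318.7] 653
cast [214.  254.7] 431
cover top-right [347. 164.]
```

The tool lies flat in the tray, about 8 mm further along it, with the tip near tray x = 91 mm. The bystanders haven't moved. One last check of the cover, then I'll hand in.

Run:
```python
from h import *
S=cam("side");S0=dict(np.load("side0.npz"))
d=cv2.absdiff(S["pixels"],S0["pixels"]).max(2);m=np.zeros_like(d);m[100:200,300:440]=(d[100:200,300:440]>25)*255
b=big(m);k=b[np.argmax(b[:,0]-b[:,1])];print("cover corner",k,"(2.0->410.8,133.7; 1.85->403.9,136.9)")
if k[0]>=408: print(env.job_done(), env.state()["t"])
```

```text
cover corner [439. 100.] (2.0->410.8,133.7; 1.85->403.9,136.9)
the job is handed in; nothing more can be done
the job is handed in; nothing more can be done
```

I handed the job in. The cover was levered off its catch and swung to about 2.05 rad, the blade lies flat in its tray, and the bystanders have not moved. My last camera check of the cover misread the image (it picked the box corner), so the cover angle rests on the earlier reading of about 2.0 rad plus a 6 mm further push.

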